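Hold the sensor paddle in the lamp test chamber

ROBOT

A 6-joint arm with a two-finger parallel gripper is mounted at the origin on the work surface. World frame = base frame: x ahead of the robot, y to its left, z up, the work surface at z = 0. Lengths are in m, angles in rad, forces in N, time in s.
With the tool pointing down it reaches from about 0.35 to 0.95 m from the base axis. Payload 17.4 kg.
Tool frame: the origin (TCP) lies at the very end of the fingers, on their centre line; the grasp point (between the pads) lies 19 mm behind it; z points along the fingers, y is the line along which they close (so a half turn about z gives the same grasp; the last joint's range is limited). The gripper opens to 93 mm and grips with 3 to 60 N. Pads are 15 mm wide; open, the fingers measure 128 mm over their backs; the gripper's body (75 mm by 188 mm) begins 65 mm behind the grasp point.
Start: joints at [-1.267, 0.116, 1.442, -0, 1.584, -0.038], TCP at [0.226, -0.636, 0.181] pointing down, gripper open.
Joint ranges: [-2.83, 2.83], [-0.83, 2.19], [0.07, 2.5], [-1.14, 4.28], [0.01, 3], [-2.97, 2.97]. Speed limits (rad/s): [1.89, 1.89, 2.22, 3.14, 3.14, 3.14].

INTERFACE

Orientations are given as a rotation vector (axis times angle).
In Python, from station import bot gives the robot as it stands. The module is installed in compiled form; this text tells all that it offers.
- The arm moves only by the tool pendant, called after "Request:" as name(argument=value, ...), one argument or row to a line, values as JSON. Schema: {"type":"object","properties":{"offsets":{"type":"array","items":{"type":"array","items":{"type":"array","items":{"type":"number"},"minItems":7,"maxItems":7},"minItems":1,"maxItems":12},"minItems":1,"maxItems":1},"squeeze":{"type":"number"},"only":{"type":"string"},"quiet":{"type":"boolean"},"lines":{"type":"string"}},"required":["offsets"],"additionalProperties":false}. offsets is a list that holds a single list of rows (three levels of brackets), with 1 to 12 rows, each of 7 numbers: dx, dy, dz in fractions of the full range, 1 being 20 cm, then a rotation vector rx, ry, rz in fractions of the full range, 1 being pi rad, then the finger opening in m; each row shifts and turns the commanded pose from where the row before left it, along the tool's axes as they then stand; what a row does not reach is not made up. A row lasts 1/12 s, in which the tool goes at most 0.0417 m and 0.125 rad, less where a joint would pass 70% of its speed; a pose out of reach is approached as far as the arm can. The fingers move at their own pace and stop on an object; squeeze is the grip in N (left out, the last holds). Time passes only in rows, so rows that do not move let the fingers close. The tool returns the time, the measured TCP pose, the force, the opening and the grip force at its end. only (a regular expression) keeps the lines of the reply that match it, lines (a string "A,B") keeps lines A to B, and quiet returns only ok. No shift or turn number may pass 1 either way. Input that does not fit is refused with a message, and nothing moves.
- bot.read_state(): the state, without advancing time (a new reading comes with each control period).
- bot.camera(name): name is "scene" or "top" or "wrist"; returns a dict with "pixels" (480x640x3 uint8, red, green, blue), "fx", "fy", "cx", "cy" (pixels), "dist_coeffs" ([k1, k2, p1, p2, k3] as OpenCV has them; the pictures are not rectified), "R" (3x3) and "t" (3): a world point X has camera coordinates R X + t; the wrist camera has in their place "mount" (4x4, takes a point from camera to tool coordinates, whose origin is the TCP and whose axes are the flange's). Camera axes: x right, y down, z forward; pixel columns grow to the right and rows downward; lengths in m; the calibration is good to about 2 mm. A picture is of the moment at which its call begins: read the wrist's pose just before it. There is no depth.
- bot.close_job(): hands the job in; it is judged then, once.
The state is a dict: "time": time; "q": joint angles; "joint_velocities": joint speeds; "tau": joint torques, N m; "ee_pos": TCP position; "ee_rot": TCP orientation; "contact_force": force on the tool from outside, world axes, zero at the start; "ft_torque": the same for the moment, N m; "grip_width": finger opening in m; "grasp_force": force on a finger pad.
Only numpy, scipy, OpenCV 4.12 (cv2) and the standard library are available. Lean on these libraries where they do the work, as an engineer would, in place of code of your own. Each camera call takes 0.05 s, during which the arm holds its last target. There are 200 camera calls.

TASK

Check the exposure lamp: lift the hinged steel lid of the white test chamber all the way open until it rests back on its stop, then take the light-sensor paddle out of its stand and pass its blade down through the slot in the chamber's top. Finish while still holding the paddle still in the gripper, upright, with about two thirds of the blade below the slot's mouth and its collar kept clear above the chamber; do not let go of it. Leave the lid open and the flask, jar and tray on the bench undisturbed.

Things in the scene. Friction and masses are not known exactly. Their poses are not given: they have to be found in the camera images.
- chamber: white metal test box fixed on the bench. Origin on the bench under the slot's centre; x points from the lid's handle side (black panel) towards the hinge, y along hinge and slot, z up. Spans x -55 to +67 mm, y -80 to +80 mm, 95 mm high; hollow, inner floor 6 mm above the bench. Place and yaw vary; it may be left or right of the stand.
- slot (a point): centre of the slot's mouth, in the plane of the chamber's top, 95 mm above the bench; axes as the chamber's. Slot 8 mm (x) by 38 mm (y), straight from 5 to 15 mm below the mouth: the blade has 2 mm clearance in all, 1 mm each side. The top 5 mm are flared to 16 by 46 mm at the mouth. Empty space below. The closed lid covers it.
- lid (a joint): lid angle in rad: 0 closed, 2.0 fully open on its stop (leaning back past upright; counts as open above 1.9). Swings freely, about 0.25 kg; let go before upright (about 1.57) it falls shut, beyond it falls on open to the stop.
- lid_hinge (a point): middle of the lid's hinge line, 60 mm in chamber x from the slot, 100 mm above the bench; the line runs along chamber y. The point's axes turn with the lid; x points from handle to hinge. The steel lid plate is 6 mm thick, 130 mm wide (y), from 3 to 115 mm from the hinge.
- lid_handle (a point): middle of the handle: a black round bar 10 mm thick, 80 mm clear length, parallel to the hinge and 160 mm from it in the lid's plane, on two 10 mm arms. Lid closed: it sticks out level, 100 mm above the bench, 45 mm ahead of chamber and lid edge, so fingers fit on both sides from above. It circles up and over the hinge as the lid opens.
- paddle: light-sensor paddle, upright, 130 mm tall, about 0.12 kg. Origin: middle of the blade's lower end; z up, x through its thickness, y across its width. Aluminium blade 6 (x) by 36 mm (y), z 0 to 70, lower end rounded; black collar 24 by 52, z 70 to 78; black grip 16 (x) by 30 (y), z 78 to 130. Either way round fits. At first the blade is in the stand, the collar on its top.
- paddle_grip (a point): centre of the paddle's grip, 104 mm above the blade's lower end, on the paddle's axis (axes as the paddle's)
- stand: grey block fixed on the bench, 60 mm (x) by 80 mm (y) by 85 mm high, origin in the middle of its underside; a pocket 11 by 42 mm, 77 mm deep, open at the top, holds the paddle, whose axes at the start are those of the stand. The paddle is out once lifted by over 70 mm. The stand's place and yaw vary.
- flask: bystander: white bottle, 70 mm across, 140 mm tall, origin under its centre; leave it alone
- jar: bystander: amber jar, 60 mm across, 70 mm tall, origin under its centre; leave it alone
- tray: bystander: clear open tray, 80 by 80 by 20 mm, origin under its centre; leave it alone
Things that resemble listed ones, but are neither listed nor needed, are in the scene too. What is shaped like the stand but blue is not meant.

How it is judged:
On the way, in this order (a step that is already met when the one before it is completed fails the run):
1. the lid rests open on its stop (value of joint lid above 1.9 rad), for 0.2 s.
2. the paddle has been lifted out of the stand while the lid stays open (value of joint lid above 1.9 rad and z of paddle in the frame of stand above 0.088 m), for 0.1 s.
At the end, for the whole second after the job is handed in: Lid open over 1.9 rad; paddle's lower end 35 to 60 mm below the slot's mouth, within 5 mm of its middle in x and y; upright within 0.12 rad, in line with the slot within 0.2 rad, under 20 mm/s, pinched with over 1 N; flask, jar and tray within 30 mm of their start (value of joint lid above 1.9 rad and x of paddle in the frame of slot between -0.005 and 0.005 m and y of paddle in the frame of slot between -0.005 and 0.005 m and z of paddle in the frame of slot between -0.06 and -0.035 m and angle between paddle's own z axis and vertical below 0.12 rad and angle between the x axis of paddle and the x axis of slot, either way round below 0.2 rad and contact force between the fingers and paddle above 1 N and linear speed of paddle below 0.02 m/s and distance of each of flask, jar, tray from where it was at the start of the episode below 0.03 m); the arm keeps its last pose, push and grip.
It fails at once if the white flask is knocked or shoved (moved over 30 mm) (distance of flask from where it was at the start of the episode above 0.03 m).
It fails at once if the amber jar is knocked or shoved (moved over 30 mm) (distance of jar from where it was at the start of the episode above 0.03 m).
It fails at once if the clear tray is knocked or shoved (moved over 30 mm) (distance of tray from where it was at the start of the episode above 0.03 m).
It also fails if it takes over 67 s, if anything falls off the work surface, if the arm or the gripper's body presses on something with over 40 N, if the wrist force passes 120 N, or if a joint passes its speed limit or range.

## Working session

There is one attempt and no reset: what is moved stays moved. The work goes in short steps, Python scripts to look and compute and a tool call to move; the robot and the scene stay as the last step left them, time stands still between calls to the robot, and variables do not carry over. Pictures are saved under pics/ and viewed, at most 10 in all, crops included, and the job is handed in when it is done.

```bash
mkdir -p pics
```

Create h.py:
```python
import numpy as np, cv2
from station import bot
from scipy.spatial.transform import Rotation as Ro
def snap(n,f=None):
    s=bot.read_state(); c=bot.camera(n)
    K=np.array([[c['fx'],0,c['cx']],[0,c['fy'],c['cy']],[0,0,1.]]); d=np.array(c['dist_coeffs'],float)
    if 'mount' in c:
        T=np.eye(4);T[:3,:3]=Ro.from_rotvec(s['ee_rot']).as_matrix();T[:3,3]=s['ee_pos']
        W=T@np.array(c['mount']); R=W[:3,:3].T; t=-R@W[:3,3]
    else: R=np.array(c['R']);t=np.array(c['t'])
    if f: cv2.imwrite('pics/'+f+'.png',c['pixels'][:,:,::-1]); np.savez('pics/'+f+'.npz',K=K,d=d,R=R,t=t)
    return c['pixels'],K,d,R,t
def load(f):
    z=np.load('pics/'+f+'.npz'); return z['K'],z['d'],z['R'],z['t']
def ray(f,uv,z):
    K,d,R,t=load(f)
    p=cv2.undistortPoints(np.array(uv,float).reshape(-1,1,2),K,d)[:,0]
    D=np.c_[p,np.ones(len(p))]@R; C=-R.T@t
    return C+D*((z-C[2])/D[:,2])[:,None]
def proj(f,X):
    K,d,R,t=load(f)
    return cv2.projectPoints(np.array(X,float).reshape(-1,1,3),cv2.Rodrigues(R)[0],t,K,d)[0][:,0]
```

Run:
```python
from h import *
for n in('scene','top','wrist'): snap(n,n+'0'); print(n,-load(n+'0')[2].T@load(n+'0')[3])
s=bot.read_state();print(s['ee_pos'],s['ee_rot'],s['time'])
```

```text
scene [ 1.2256661  -0.50484593  0.84342218]
top [0.50226132 0.00163973 1.40543313]
wrist [ 0.30220437 -0.60819223  0.38450957]
[ 0.22617714 -0.63580061  0.18070179] [-3.09501774e+00 -5.34123162e-01  1.70070952e-04] 0.15
```

View pics/top0.png

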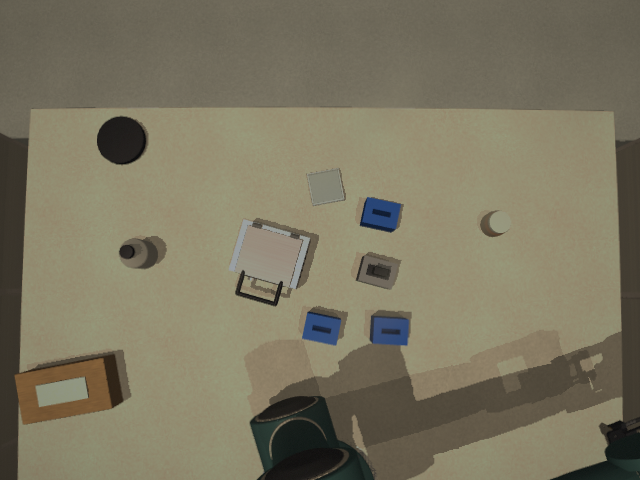

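View pics/scene0.png

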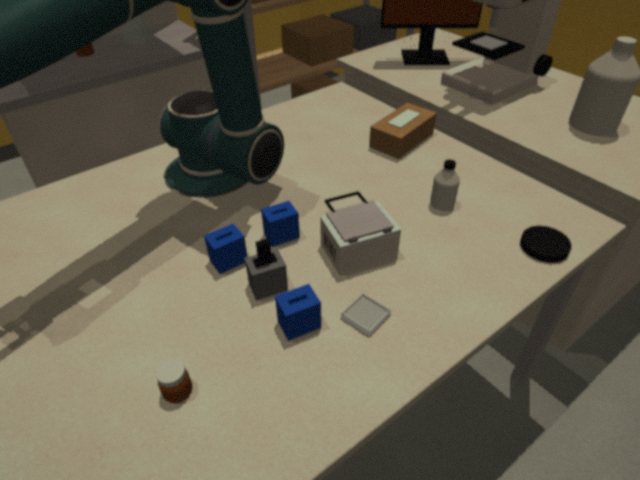

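The top view shows the chamber at (270,255) with its handle bar at about (260,302), hinge side up. The grey stand with the paddle is at (378,271). Blue look-alikes sit at (381,213), (322,327) and (390,330). The flask is at (135,252), the jar at (496,223) and the tray at (325,187). Candidates for the stand are the grey block at (378,271) and the three blue blocks; by the description I choose the grey one, and check it in a close crop.

Run:
```python
from h import *
a=cv2.imread('pics/top0.png')[205:340,225:425]; cv2.imwrite('pics/topc.png',cv2.resize(a,None,fx=4,fy=4,interpolation=cv2.INTER_CUBIC))
print(ray('top0',[(260,302)],.1),ray('top0',[(378,271)],.13))
```

```text
[[0.46254919 0.13572948 0.1       ]] [[ 0.53363375 -0.12934149  0.13      ]]
```

View pics/topc.png

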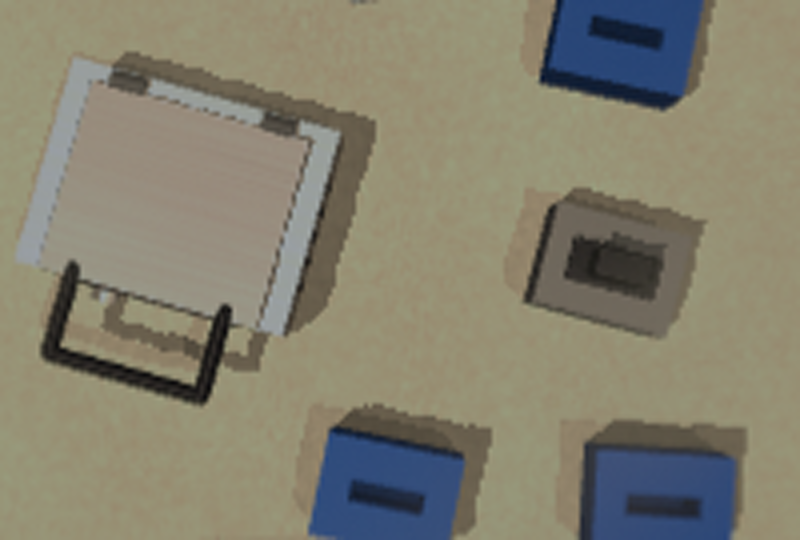

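The crop confirms the grey stand with the black collar and grip at crop (615,265). The handle bar runs from (48,353) to (205,399), and the chamber's top corners are clear.

Run:
```python
from h import *
P=lambda l,z: ray('top0',[((x+.5)/4-.5+225,(y+.5)/4-.5+205) for x,y in l],z)[:,:2]
def fit(local,w):
    L=np.array(local,float)/1000; lm=L.mean(0);wm=w.mean(0);A=L-lm;B=w-wm
    th=np.arctan2((A[:,0]*B[:,1]-A[:,1]*B[:,0]).sum(),(A*B).sum()); R=np.array([[np.cos(th),-np.sin(th)],[np.sin(th),np.cos(th)]])
    o=wm-R@lm; print(np.round(o,4),'yaw',round(th,4),'res mm',np.round((L@R.T+o-w)*1000,1).tolist())
    return o,R
c=P([(73,58),(342,128),(285,335),(17,263)],.095); o,R=fit([(67,80),(67,-80),(-55,-80),(-55,80)],c)
l=P([(88,80),(312,142),(257,328),(40,265)],.103); fit([(57,65),(57,-65),(-55,-65),(-55,65)],l)
h=P([(50,352),(205,398)],.100); fit([(-100,45),(-100,-45)],h)
print('handle mid',h.mean(0), o+R@[-.1,0],np.hypot(*(h[0]-h[1])))
fit([(30,40),(-30,40),(-30,-40)],P([(553,203),(528,300),(662,335)],.085))
fit([(12,26),(12,-26),(-12,-26),(-12,26)],P([(572,235),(665,258),(655,298),(566,276)],.093))
print('grip top',P([(628,263)],.145))
```

```text
[0.5674 0.1175] yaw -0.2544 res mm [[0.1, -0.0], [-0.5, 0.5], [0.1, -0.7], [0.2, 0.2]]
[0.5674 0.1183] yaw -0.266 res mm [[0.7, -2.2], [1.4, 0.9], [-0.6, -0.1], [-1.5, 1.4]]
[0.5668 0.1162] yaw -0.2799 res mm [[-0.3, -1.0], [0.3, 1.0]]
handle mid [0.470713   0.14386105] [0.47064812 0.14268016] 0.09218256515307814
[ 0.5332 -0.1306] yaw -0.2432 res mm [[1.4, 0.1], [-0.9, 0.2], [-0.4, -0.3]]
[ 0.5338 -0.1337] yaw -0.2309 res mm [[-0.4, -1.8], [0.6, 0.9], [0.1, 0.6], [-0.3, 0.3]]
grip top [[ 0.53467473 -0.13578884]]
```

Add to h.py:
```python
YAW=-0.257
def Rdes(k): # tool down, tool y along k*chamber x
    y=k*np.array([np.cos(YAW),np.sin(YAW),0]); z=np.array([0,0,-1.]); return np.c_[np.cross(y,z),y,z]
def plan(target,k=None):
    s=bot.read_state(); R=Ro.from_rotvec(s['ee_rot']).as_matrix()
    d=R.T@(np.array(target)-s['ee_pos']); print('pos',np.round(s['ee_pos'],4),'tool delta',np.round(d,4),'q',np.round(s['q'],2))
    for kk in([k] if k else [1,-1]): print(kk,'rotvec tool',np.round(Ro.from_matrix(R.T@Rdes(kk)).as_rotvec(),4))
    print('rot applied first: delta',np.round(Rdes(k or 1).T@(np.array(target)-s['ee_pos']),4))
    return R
```

Run:
```python
from h import *
print(plan([.4707,.143,.25]).round(3)); print(np.array(bot.camera('wrist')['mount']).round(3))
```

```text
pos [ 0.2262 -0.6358  0.1807] tool delta [ 0.4914 -0.6519 -0.0687] q [-1.27  0.12  1.44  0.    1.58 -0.04]
1 rotvec tool [-7.00e-04 -4.00e-04 -9.72e-01]
-1 rotvec tool [-5.0000e-04  9.0000e-04  2.1696e+00]
rot applied first: delta [ 0.8154  0.0385 -0.0693]
[[ 0.942  0.335 -0.   ]
 [ 0.335 -0.942  0.001]
 [ 0.    -0.001 -1.   ]]
[[-0.    -0.958 -0.287  0.081]
 [ 1.    -0.     0.001 -0.001]
 [-0.001 -0.287  0.958 -0.204]
 [ 0.     0.     0.     1.   ]]
```

The manual's scale: shifts go in shares of 20 cm and turns go in shares of pi rad. Converting my numbers, -0.012 m is -0.06, -0.1215 rad is -0.0387.

Request:
pendant(
  offsets=[
    [[0, 0, -0.06, 0, 0, -0.0387, 0.093], [0, 0, -0.06, 0, 0, -0.0387, 0.093], [0, 0, -0.06, 0, 0, -0.0387, 0.093], [0, 0, -0.06, 0, 0, -0.0387, 0.093], [0, 0, -0.06, 0, 0, -0.0387, 0.093], [0, 0, -0.06, 0, 0, -0.0387, 0.093], [0, 0, 0, 0, 0, -0.0387, 0.093], [0, 0, 0, 0, 0, -0.0387, 0.093]],
  ],
)

```text
time: 0.87
ee_pos: [0.2263, -0.6362, 0.254]
ee_rot: [2.481, 1.925, -0.001]
contact_force: [-0.1, -0.3, -0.3]
grip_width: 0.0929
grasp_force: 0.0
```

Request:
pendant(
  offsets=[
    [[0.175, 0.0085, 0, 0, 0, 0, 0.093], [0.175, 0.0085, 0, 0, 0, 0, 0.093], [0.175, 0.0085, 0, 0, 0, 0, 0.093], [0.175, 0.0085, 0, 0, 0, 0, 0.093], [0.175, 0.0085, 0, 0, 0, 0, 0.093], [0.175, 0.0085, 0, 0, 0, 0, 0.093], [0.175, 0.0085, 0, 0, 0, 0, 0.093], [0.175, 0.0085, 0, 0, 0, 0, 0.093], [0.175, 0.0085, 0, 0, 0, 0, 0.093], [0.175, 0.0085, 0, 0, 0, 0, 0.093], [0.175, 0.0085, 0, 0, 0, 0, 0.093], [0.175, 0.0085, 0, 0, 0, 0, 0.093]],
  ],
)

```text
time: 1.87
ee_pos: [0.3527, -0.2333, 0.2533]
ee_rot: [2.488, 1.918, 0.0]
contact_force: [1.0, -0.7, -0.3]
grip_width: 0.093
grasp_force: 0.0
```

Request:
pendant(
  offsets=[
    [[0.175, 0.0085, 0, 0, 0, 0, 0.093], [0.175, 0.0085, 0, 0, 0, 0, 0.093], [0.175, 0.0085, 0, 0, 0, 0, 0.093], [0.175, 0.0085, 0, 0, 0, 0, 0.093], [0.175, 0.0085, 0, 0, 0, 0, 0.093], [0.175, 0.0085, 0, 0, 0, 0, 0.093], [0.175, 0.0085, 0, 0, 0, 0, 0.093], [0.175, 0.0085, 0, 0, 0, 0, 0.093], [0.175, 0.0085, 0, 0, 0, 0, 0.093], [0, 0, 0, 0, 0, 0, 0.093]],
  ],
)

```text
time: 2.7
ee_pos: [0.4482, 0.0703, 0.2527]
ee_rot: [-2.483, -1.923, -0.0]
contact_force: [-0.1, 0.5, 0.5]
grip_width: 0.0929
grasp_force: 0.0
```

Run:
```python
from h import *
plan([.4707,.143,.25],1); snap('wrist','w1'); print(proj('w1',[.4707,.143,.1]))
```

```text
pos [0.4482 0.0703 0.2527] tool delta [0.076  0.0036 0.0028] q [ 0.1  -0.38  1.78  0.    1.75  0.35]
1 rotvec tool [-0.0011 -0.0009  0.0041]
rot applied first: delta [0.076  0.0033 0.0027]
[[323.50372454 123.82397216]]
```

View pics/w1.png

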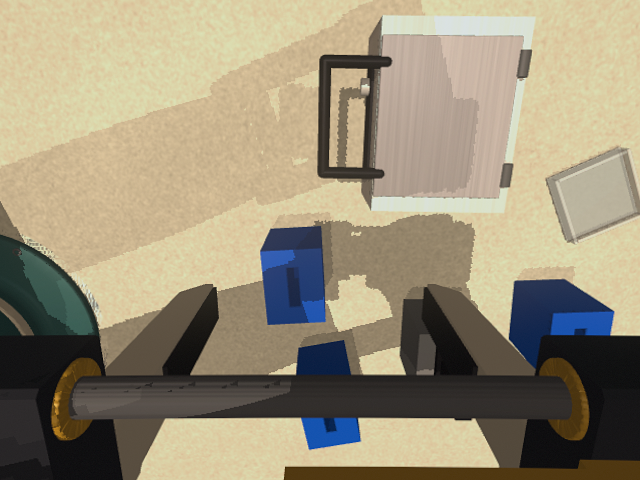

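The wrist view shows the handle bar at column 325, rows 62 to 172, on the predicted (323.5,124). I move over it, lower and grip.

In the tool's units: 0.03 m is 0.15, 0.026 m is 0.13, 0.004 rad is 0.0013.

Request:
pendant(
  offsets=[
    [[0.13, 0.007, 0, 0, 0, 0.0013, 0.093], [0.13, 0.007, 0, 0, 0, 0, 0.093], [0.13, 0.007, 0, 0, 0, 0, 0.093], [0, 0, 0.15, 0, 0, 0, 0.093], [0, 0, 0.15, 0, 0, 0, 0.093], [0, 0, 0.15, 0, 0, 0, 0.093], [0, 0, 0.15, 0, 0, 0, 0.093], [0, 0, 0.15, 0, 0, 0, 0.093], [0, 0, 0.105, 0, 0, 0, 0.093], [0, 0, 0, 0, 0, 0, 0.093], [0, 0, 0, 0, 0, 0, 0.093]],
  ],
  squeeze=10,
)

```text
time: 3.67
ee_pos: [0.4714, 0.1393, 0.0822]
ee_rot: [-2.492, -1.912, 0.002]
contact_force: [0.8, 0.2, 0.5]
grip_width: 0.093
grasp_force: 0.0
```

Request:
pendant(
  offsets=[
    [[0, 0, 0, 0, 0, 0, 0.04], [0, 0, 0, 0, 0, 0, 0.02], [0, 0, 0, 0, 0, 0, 0.0], [0, 0, 0, 0, 0, 0, 0.0], [0, 0, 0, 0, 0, 0, 0.0], [0, 0, 0, 0, 0, 0, 0.0], [0, 0, 0, 0, 0, 0, 0.0], [0, 0, 0, 0, 0, 0, 0.0]],
  ],
  squeeze=10,
)

```text
time: 4.33
ee_pos: [0.4716, 0.1401, 0.0823]
ee_rot: [-2.492, -1.914, 0.0]
contact_force: [0.5, -0.5, -0.1]
grip_width: 0.0445
grasp_force: 0.0
```

Run:
```python
from h import *
plan([.4707,.143,.081],1)
a=np.linspace(0,1.97,25); y=-.16*np.cos(a); z=.16*np.sin(a)
for r in np.c_[np.diff(y),-np.diff(z)].round(4): print(*r)
```

```text
pos [0.4716 0.1401 0.0823] tool delta [ 0.0025 -0.0017  0.0013] q [ 0.24 -0.25  1.95 -0.    1.44  0.5 ]
1 rotvec tool [-0.      0.     -0.0039]
rot applied first: delta [ 0.0025 -0.0016  0.0013]
0.0005 -0.0131
0.0016 -0.013
0.0027 -0.0129
0.0037 -0.0126
0.0047 -0.0122
0.0057 -0.0118
0.0067 -0.0113
0.0076 -0.0107
0.0084 -0.0101
0.0092 -0.0093
0.01 -0.0085
0.0106 -0.0077
0.0112 -0.0068
0.0117 -0.0059
0.0122 -0.0049
0.0125 -0.0039
0.0128 -0.0028
0.013 -0.0018
0.0131 -0.0007
0.0131 0.0004
0.013 0.0015
0.0129 0.0025
0.0126 0.0036
0.0123 0.0046
```

Fingers are slow (about 0.07 m/s), so I keep closing.

Request:
pendant(
  offsets=[
    [[0, 0, 0, 0, 0, 0, 0], [0, 0, 0, 0, 0, 0, 0], [0, 0, 0, 0, 0, 0, 0], [0, 0, 0, 0, 0, 0, 0], [0, 0, 0, 0, 0, 0, 0], [0, 0, 0, 0, 0, 0, 0], [0, 0, 0, 0, 0, 0, 0], [0, 0, 0, 0, 0, 0, 0], [0, 0, 0, 0, 0, 0, 0]],
  ],
  squeeze=15,
)

```text
time: 5.08
ee_pos: [0.4717, 0.1401, 0.0823]
ee_rot: [-2.492, -1.913, -0.0]
contact_force: [0.6, -0.5, -0.4]
grip_width: 0.0005
grasp_force: 0.0
```

The fingers closed on nothing, so I look.

Run:
```python
from h import *
w=snap('wrist','w2')[0]; snap('scene','s2'); snap('top','t2')
s=cv2.imread('pics/s2.png')[150:310,260:460]; s=cv2.resize(s,(400,320),interpolation=3)
t=cv2.imread('pics/t2.png')[210:340,220:380]; t=cv2.resize(t,(400,325),interpolation=3)[:320]
o=np.vstack([np.hstack([s,t]),np.hstack([cv2.resize(w[:,:,::-1],(373,280)),np.zeros((280,427,3),np.uint8)])]); cv2.imwrite('pics/m2.png',o)
```

```text
(no output)
```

View pics/m2.png

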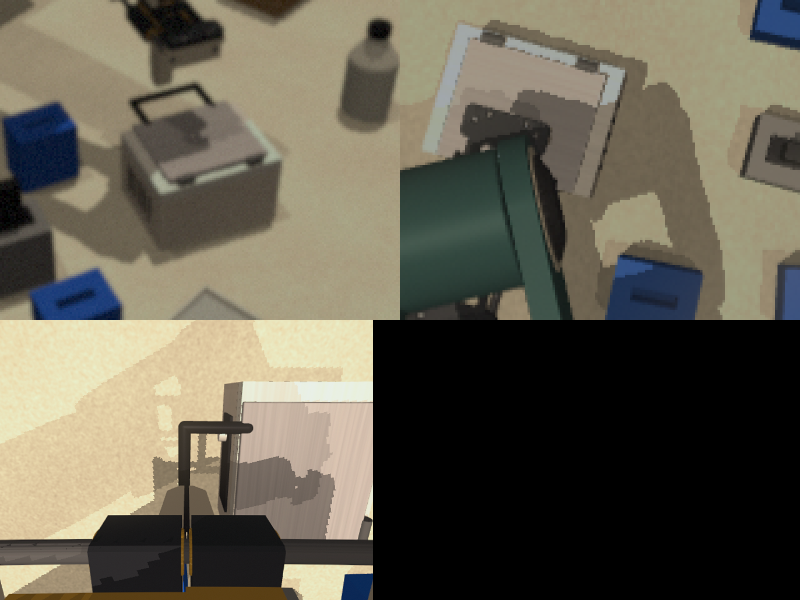

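Run:
```python
from h import *
s=bot.read_state(); print(s['ee_pos'],s['grip_width'])
R=Ro.from_rotvec(s['ee_rot']).as_matrix()
pts=[s['ee_pos'],s['ee_pos']-.019*R[:,2],s['ee_pos']-.084*R[:,2],[.4707,.143,.1]]
for f in('w2','s2'): print(f,proj(f,pts).round(0).tolist())
h=np.array([.5674,.1175,0]); c,S=np.cos(YAW),np.sin(YAW); M=np.array([[c,-S,0],[S,c,0],[0,0,1]])
b=[h+M@np.array(p) for p in([-.1,.045,.1],[-.1,-.045,.1],[-.055,.045,.1],[-.055,-.045,.1],[.067,-.08,.095],[-.055,-.08,.095])]
for f in('w2','s2','scene0'): print(f,proj(f,b).round(0).tolist())
i=cv2.imread('pics/s2.png')[140:280,280:430]; a=cv2.resize(i,(600,560),interpolation=2)[:,:]
cv2.imwrite('pics/m3.png',np.hstack([a[:,:400],cv2.imread('pics/w2.png')[80:480,180:480]] ) if 0 else np.hstack([cv2.resize(i[0:100,20:120],(400,400),interpolation=2),cv2.resize(cv2.imread('pics/w2.png')[160:480,180:500],(400,400))]))
```

```text
[0.47167239 0.14012543 0.08226365] 0.00034296917675633563
w2 [[319.0, 273.0], [319.0, 287.0], [319.0, 364.0], [316.0, 281.0]]
s2 [[340.0, 203.0], [340.0, 197.0], [341.0, 176.0], [341.0, 197.0]]
w2 [[315.0, 193.0], [316.0, 360.0], [411.0, 192.0], [401.0, 360.0], [614.0, 410.0], [396.0, 408.0]]
s2 [[357.0, 193.0], [325.0, 201.0], [365.0, 202.0], [332.0, 211.0], [340.0, 247.0], [319.0, 216.0]]
scene0 [[357.0, 193.0], [325.0, 201.0], [365.0, 202.0], [332.0, 211.0], [340.0, 247.0], [319.0, 216.0]]
```

View pics/m3.png

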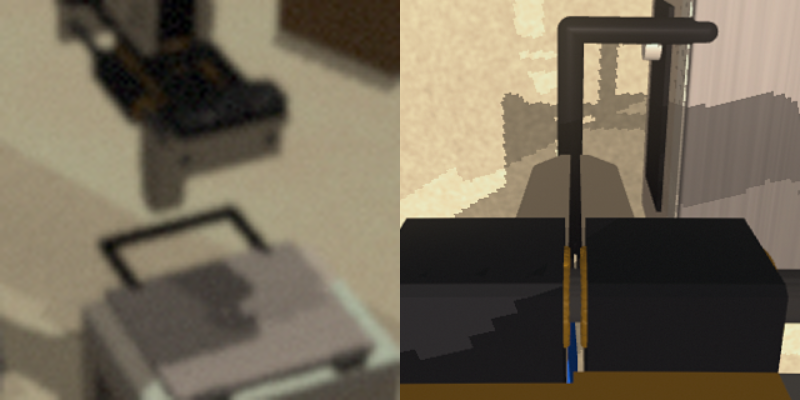

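The scene view shows the fingertip at about (341,191), above the bar at (341,197). The tips are therefore some 30 mm higher than reported. I check the wrist camera's pose by PnP against the chamber to find out why.

Run:
```python
from h import *
h=np.array([.5674,.1175,0]); c,S=np.cos(YAW),np.sin(YAW); M=np.array([[c,-S,0],[S,c,0],[0,0,1]])
L=[[-.1,.045,.1],[-.1,-.045,.1],[-.055,.08,.095],[.067,.08,.095],[.067,-.08,.095],[-.055,-.08,.095]]
X=np.array([h+M@np.array(p) for p in L]); uv=np.array([(325,61),(323,173),(384,16),(536,17),(504,212),(371,209)],float)
print(proj('w1',X).round(0).tolist())
K,d,R,t=load('w1')
r,tv=cv2.solvePnPRefineLM(X,uv,K,d,cv2.Rodrigues(R)[0],t.reshape(3,1).copy())
R2=cv2.Rodrigues(r)[0]; print('fk cam',-R.T@t,'pnp cam',(-R2.T@tv)[:,0],'rot diff',cv2.Rodrigues(R2.T@R)[0][:,0])
```

```text
[[324.0, 67.0], [323.0, 177.0], [380.0, 20.0], [533.0, 19.0], [504.0, 215.0], [371.0, 214.0]]
fk cam [0.46878724 0.14861002 0.45668736] pnp cam [0.46956175 0.14809067 0.45828412] rot diff [-0.00865263  0.00769436  0.01417863]
```

Run:
```python
from h import *
c=bot.camera('wrist'); m=np.linalg.inv(np.array(c['mount'])); K,d,_,_=load('w1')
for D in(0,.01,.02,.03,.04):
    P=np.array([[.0075,-.0465,-D],[.0075,.0465,-D],[.0075,0,-D]])
    print(D,cv2.projectPoints(P,cv2.Rodrigues(m[:3,:3])[0],m[:3,3],K,d)[0][:,0].round(0).tolist())
s=bot.read_state();print(s['contact_force'],s['q'])
```

```text
0 [[233.0, 260.0], [405.0, 260.0], [319.0, 260.0]]
0.01 [[229.0, 267.0], [409.0, 267.0], [319.0, 267.0]]
0.02 [[224.0, 274.0], [414.0, 274.0], [319.0, 274.0]]
0.03 [[220.0, 282.0], [418.0, 282.0], [319.0, 282.0]]
0.04 [[214.0, 291.0], [424.0, 291.0], [319.0, 291.0]]
[-0.58699383 -1.23513303 -0.4226464 ] [ 2.36932141e-01 -2.48594378e-01  1.94943961e+00  1.48021876e-05
  1.44073234e+00  4.97896073e-01]
```

The fingers are really about 35 mm shorter than the nominal TCP; camera and FK agree to 2 mm. Tip = TCP z + 0.035, so I open, go 35 mm lower and grip.

In the tool's units: 0.012 m is 0.06, -0.001 m is -0.005.

Request:
pendant(
  offsets=[
    [[0, 0, 0, 0, 0, 0, 0.045], [0, 0, 0, 0, 0, 0, 0.045], [0, 0, 0, 0, 0, 0, 0.045], [0, 0, 0, 0, 0, 0, 0.045], [0, 0, 0, 0, 0, 0, 0.045], [0, 0, 0, 0, 0, 0, 0.045], [0, 0, 0, 0, 0, 0, 0.045], [0, 0, 0, 0, 0, 0, 0.045], [0.005, -0.005, 0.06, 0, 0, 0, 0.045], [0.005, 0, 0.06, 0, 0, 0, 0.045], [0, 0, 0.055, 0, 0, 0, 0.045], [0, 0, 0, 0, 0, 0, 0.045]],
  ],
  squeeze=15,
)

```text
time: 6.28
ee_pos: [0.4697, 0.142, 0.0438]
ee_rot: [-2.49, -1.913, 0.006]
contact_force: [-0.5, -0.0, -0.9]
grip_width: 0.0452
grasp_force: 0.0
```

Request:
pendant(
  offsets=[
    [[0, 0, 0, 0, 0, 0, 0], [0, 0, 0, 0, 0, 0, 0], [0, 0, 0, 0, 0, 0, 0], [0, 0, 0, 0, 0, 0, 0], [0, 0, 0, 0, 0, 0, 0], [0, 0, 0, 0, 0, 0, 0], [0, 0, 0, 0, 0, 0, 0], [0, 0, 0, 0, 0, 0, 0], [0, 0, 0, 0, 0, 0, 0]],
  ],
  squeeze=15,
)

```text
time: 7.03
ee_pos: [0.4702, 0.1427, 0.0474]
ee_rot: [-2.49, -1.912, 0.002]
contact_force: [-11.7, 2.7, 6.6]
grip_width: 0.0092
grasp_force: 15.0
```

Gripped. Now the arc.

In the tool's units: -0.0131 m is -0.0655, -0.013 m is -0.065.

Request:
pendant(
  offsets=[
    [[0, 0.0025, -0.0655, 0, 0, 0, 0], [0, 0.008, -0.065, 0, 0, 0, 0], [0, 0.0135, -0.0645, 0, 0, 0, 0], [0, 0.0185, -0.063, 0, 0, 0, 0], [0, 0.0235, -0.061, 0, 0, 0, 0], [0, 0.0285, -0.059, 0, 0, 0, 0], [0, 0.0335, -0.0565, 0, 0, 0, 0], [0, 0.038, -0.0535, 0, 0, 0, 0]],
  ],
  squeeze=15,
)

```text
time: 7.7
ee_pos: [0.5012, 0.1342, 0.1465]
ee_rot: [-2.488, -1.912, 0.005]
contact_force: [-27.2, 0.7, 16.5]
grip_width: 0.0094
grasp_force: 15.0
```

Request:
pendant(
  offsets=[
    [[0, 0.042, -0.0505, 0, 0, 0, 0], [0, 0.046, -0.0465, 0, 0, 0, 0], [0, 0.05, -0.0425, 0, 0, 0, 0], [0, 0.053, -0.0385, 0, 0, 0, 0]],
  ],
  squeeze=15,
)

```text
time: 8.03
ee_pos: [0.54, 0.1239, 0.1831]
ee_rot: [-2.491, -1.914, -0.001]
contact_force: [-9.0, -1.7, 9.9]
grip_width: 0.0095
grasp_force: 15.0
```

In the tool's units: 0.013 m is 0.065, 0.0128 m is 0.064.

Request:
pendant(
  offsets=[
    [[0, 0.056, -0.034, 0, 0, 0, 0], [0, 0.0585, -0.0295, 0, 0, 0, 0], [0, 0.061, -0.0245, 0, 0, 0, 0], [0, 0.0625, -0.0195, 0, 0, 0, 0], [0, 0.064, -0.014, 0, 0, 0, 0], [0, 0.065, -0.009, 0, 0, 0, 0]],
  ],
  squeeze=15,
)

```text
time: 8.53
ee_pos: [0.6117, 0.1044, 0.2075]
ee_rot: [2.491, 1.913, 0.0]
contact_force: [-1.3, -1.1, 1.9]
grip_width: 0.0097
grasp_force: 15.0
```

Request:
pendant(
  offsets=[
    [[0, 0.0655, -0.0035, 0, 0, 0, 0], [0, 0.0655, 0.002, 0, 0, 0, 0], [0, 0.065, 0.0075, 0, 0, 0, 0], [0, 0.0645, 0.0125, 0, 0, 0, 0], [0, 0.063, 0.018, 0, 0, 0, 0], [0, 0, 0, 0, 0, 0, 0]],
  ],
  squeeze=15,
)

```text
time: 9.03
ee_pos: [0.6752, 0.0872, 0.1989]
ee_rot: [2.492, 1.912, -0.0]
contact_force: [1.2, -3.9, 1.0]
grip_width: 0.0092
grasp_force: 15.0
```

In the tool's units: -0.02 m is -0.1, 0.005 m is 0.025.

Request:
pendant(
  offsets=[
    [[0, 0.025, 0.005, 0, 0, 0, 0.07], [0, 0.02, 0.005, 0, 0, 0, 0.07], [0, 0, 0, 0, 0, 0, 0.07], [0, 0, 0, 0, 0, 0, 0.07], [0, 0, 0, 0, 0, 0, 0.07], [0, 0, 0, 0, 0, 0, 0.07], [0, 0, 0, 0, 0, 0, 0.07], [0, 0, 0, 0, 0, 0, 0.07], [0, 0, 0, 0, 0, 0, 0.07], [0, 0, 0, 0, 0, 0, 0.07], [0, 0, 0, 0, 0, 0, 0.07], [0, 0, -0.1, 0, 0, 0, 0.08]],
  ],
)

```text
time: 10.03
ee_pos: [0.6812, 0.0858, 0.2135]
ee_rot: [-2.489, -1.912, 0.007]
contact_force: [0.5, 0.5, -1.1]
grip_width: 0.0732
grasp_force: 0.0
```

Request:
pendant(
  offsets=[
    [[0, 0, -0.15, 0, 0, 0, 0.093], [0, 0, -0.15, 0, 0, 0, 0.093], [0, -0.1, -0.1, 0, 0, 0, 0.093], [0, -0.175, 0, 0, 0, 0, 0.093], [0, -0.175, 0, 0, 0, 0, 0.093], [0, 0, 0, 0, 0, 0, 0.093]],
  ],
)

```text
time: 10.53
ee_pos: [0.5918, 0.1103, 0.299]
ee_rot: [2.49, 1.915, 0.003]
contact_force: [0.3, 0.2, 1.2]
grip_width: 0.0928
grasp_force: 0.0
```

Run:
```python
from h import *
plan([.533,-.134,.20],1)
w=snap('wrist','w3')[0];snap('top','t3')
h=np.array([.5674,.1175,0]); c,S=np.cos(YAW),np.sin(YAW); M=np.array([[c,-S,0],[S,c,0],[0,0,1]])
print(proj('w3',[h+M@np.array(p) for p in([0,0,.095],[-.008,-.023,.095],[.127,0,.245],[.067,-.08,.095],[-.055,-.08,.095])]).round(0).tolist())
```

```text
pos [0.5918 0.1103 0.299 ] tool delta [-0.2513  0.0058  0.0987] q [ 0.14 -0.05  1.42  0.    1.77  0.4 ]
1 rotvec tool [ 0.0015 -0.0012 -0.0028]
rot applied first: delta [-0.2512  0.0053  0.099 ]
[[294.0, 199.0], [287.0, 221.0], [470.0, 242.0], [357.0, 271.0], [245.0, 272.0]]
```

View pics/w3.png

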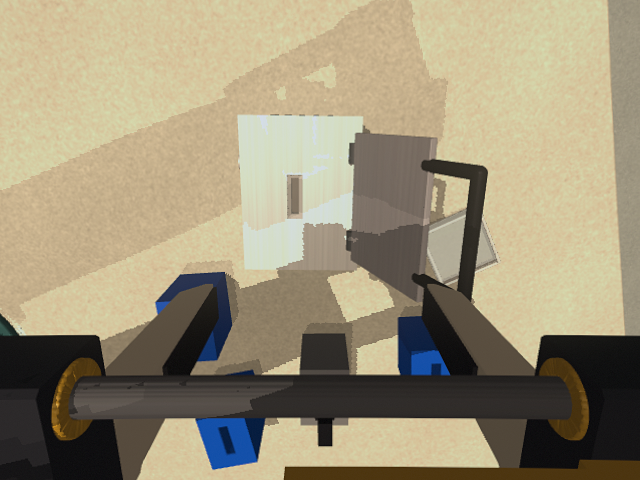

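The wrist view shows the lid open: handle bar at (475,230), slot at (294.5,197) against a predicted (294,199). Now to the stand, turning 90° so the body stays clear of the lid later.

In the tool's units: -0.036 m is -0.18, -0.035 m is -0.175.

Request:
pendant(
  offsets=[
    [[-0.18, 0.005, 0, 0, 0, 0, 0.093], [-0.18, 0.005, 0, 0, 0, 0, 0.093], [-0.18, 0.005, 0, 0, 0, 0, 0.093], [-0.18, 0.005, 0, 0, 0, 0, 0.093], [-0.18, 0.005, 0, 0, 0, 0, 0.093], [-0.18, 0.005, 0, 0, 0, 0, 0.093], [-0.175, 0, 0, 0, 0, 0, 0.093], [0, 0, 0, 0, 0, 0, 0.093]],
  ],
)

```text
time: 11.3
ee_pos: [0.5357, -0.1401, 0.2968]
ee_rot: [2.496, 1.908, -0.002]
contact_force: [1.1, 0.5, 0.4]
grip_width: 0.093
grasp_force: 0.0
```

Request:
pendant(
  offsets=[
    [[0, 0, 0, 0, 0, -0.039, 0.093], [0, 0, 0, 0, 0, -0.039, 0.093], [0, 0, 0, 0, 0, -0.039, 0.093], [0, 0, 0, 0, 0, -0.039, 0.093], [0, 0, 0, 0, 0, -0.039, 0.093], [0, 0, 0, 0, 0, -0.039, 0.093], [0, 0, 0, 0, 0, -0.039, 0.093], [0, 0, 0, 0, 0, -0.039, 0.093], [0, 0, 0, 0, 0, -0.039, 0.093], [0, 0, 0, 0, 0, -0.039, 0.093], [0, 0, 0, 0, 0, -0.039, 0.093], [0, 0, 0, 0, 0, -0.039, 0.093]],
  ],
)

```text
time: 12.3
ee_pos: [0.5371, -0.1353, 0.2968]
ee_rot: [-0.556, -3.091, -0.0]
contact_force: [0.9, -0.1, 0.0]
grip_width: 0.0928
grasp_force: 0.0
```

Request:
pendant(
  offsets=[
    [[0, 0, 0.1, 0, 0, -0.039, 0.093], [0, 0, 0.1, 0, 0, 0, 0.093], [0, 0, 0, 0, 0, 0, 0.093]],
  ],
)

```text
time: 12.55
ee_pos: [0.5361, -0.135, 0.2531]
ee_rot: [-0.375, -3.114, -0.001]
contact_force: [-0.3, 0.3, -1.0]
grip_width: 0.0928
grasp_force: 0.0
```

Run:
```python
from h import *
print(plan([.534,-.134,.20],1).round(3))
snap('wrist','w4');snap('scene','s4')
a=cv2.imread('pics/w4.png')[:,100:540]
print(proj('w4',[[.534,-.134,.145],[.5332,-.1306,.085]]).round(0).tolist())
s=cv2.resize(cv2.imread('pics/s4.png')[190:310,200:290],(360,480),interpolation=2)
cv2.imwrite('pics/m4.png',np.hstack([a,s]))
```

```text
pos [ 0.5361 -0.135   0.2531] tool delta [0.002  0.0004 0.0532] q [-0.29 -0.16  1.59 -0.    1.71 -1.62]
1 rotvec tool [-0.0039 -0.0042  1.5884]
rot applied first: delta [ 0.0004 -0.0023  0.0531]
[[-0.971  0.237 -0.005]
 [ 0.237  0.971  0.001]
 [ 0.005  0.    -1.   ]]
[[319.0, 220.0], [323.0, 203.0]]
```

View pics/m4.png

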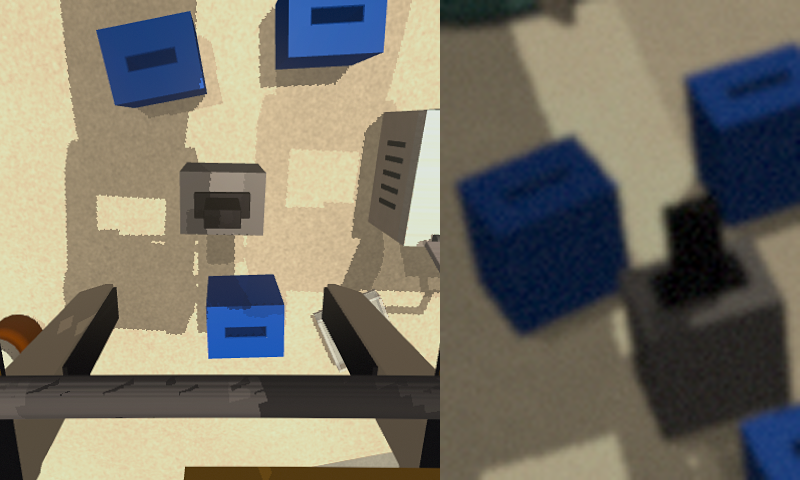

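The wrist crop shows the paddle grip's top at (322,220), about 2 mm from the prediction, and square with the gripper. I descend and grip at 30 N.

In the tool's units: 0.03 m is 0.15, 0.002 m is 0.01.

Request:
pendant(
  offsets=[
    [[0.01, 0.011, 0.15, 0, 0, 0, 0.093], [0, 0, 0.15, 0, 0, 0, 0.093], [0, 0, 0.15, 0, 0, 0, 0.093], [0, 0, 0.15, 0, 0, 0, 0.093], [0, 0, 0.15, 0, 0, 0, 0.093], [0, 0, 0.1, 0, 0, 0, 0.093], [0, 0, 0.05, 0, 0, 0, 0.093], [0, 0, 0, 0, 0, 0, 0.093], [0, 0, 0, 0, 0, 0, 0.093]],
  ],
  squeeze=30,
)

```text
time: 13.4
ee_pos: [0.5357, -0.1326, 0.0788]
ee_rot: [0.376, 3.118, -0.0]
contact_force: [-0.3, -0.2, 0.7]
grip_width: 0.0932
grasp_force: 0.0
```

Request:
pendant(
  offsets=[
    [[0, 0, 0, 0, 0, 0, 0], [0, 0, 0, 0, 0, 0, 0], [0, 0, 0, 0, 0, 0, 0], [0, 0, 0, 0, 0, 0, 0], [0, 0, 0, 0, 0, 0, 0], [0, 0, 0, 0, 0, 0, 0], [0, 0, 0, 0, 0, 0, 0], [0, 0, 0, 0, 0, 0, 0], [0, 0, 0, 0, 0, 0, 0], [0, 0, 0, 0, 0, 0, 0], [0, 0, 0, 0, 0, 0, 0], [0, 0, 0, 0, 0, 0, 0]],
  ],
  squeeze=30,
)

```text
time: 14.4
ee_pos: [0.535, -0.1323, 0.0772]
ee_rot: [0.375, 3.119, -0.0]
contact_force: [0.4, -0.5, 0.1]
grip_width: 0.0302
grasp_force: 30.0
```

Request:
pendant(
  offsets=[
    [[0, 0, 0, 0, 0, 0, 0], [0, 0, 0, 0, 0, 0, 0], [0, 0, 0, 0, 0, 0, 0]],
  ],
  squeeze=30,
)

```text
time: 14.65
ee_pos: [0.535, -0.1323, 0.0772]
ee_rot: [-0.375, -3.119, 0.0]
contact_force: [-0.5, -0.5, -0.6]
grip_width: 0.0299
grasp_force: 30.0
```

In the tool's units: -0.025 m is -0.125, -0.01 m is -0.05.

Request:
pendant(
  offsets=[
    [[0, 0, -0.05, 0, 0, 0, 0], [0, 0, -0.1, 0, 0, 0, 0], [0, 0, -0.125, 0, 0, 0, 0], [0, 0, -0.125, 0, 0, 0, 0], [0, 0, -0.125, 0, 0, 0, 0], [0, 0, -0.075, 0, 0, 0, 0], [0, 0, -0.025, 0, 0, 0, 0], [0, 0, 0, 0, 0, 0, 0]],
  ],
)

```text
time: 15.32
ee_pos: [0.5353, -0.1324, 0.2032]
ee_rot: [0.375, 3.118, -0.0]
contact_force: [0.4, 0.5, -1.5]
grip_width: 0.0302
grasp_force: 30.0
```

Run:
```python
from h import *
s=bot.read_state();R=Ro.from_rotvec(s['ee_rot']).as_matrix();D=Rdes(1)@Ro.from_rotvec([0,0,-np.pi/2]).as_matrix()
print('rv',Ro.from_matrix(R.T@D).as_rotvec().round(4),'delta after',(D.T@(np.array([.5674,.1175,.20])-s['ee_pos'])).round(4),s['ee_pos'])
```

```text
rv [-0.      0.0016  0.0177] delta after [0.0325 0.2498 0.0032] [ 0.53532172 -0.13236863  0.20323821]
```

In the tool's units: 0.03 m is 0.15, 0.025 m is 0.125, 0.0177 rad is 0.0056.

Request:
pendant(
  offsets=[
    [[0, 0, 0, 0, 0.0005, 0.0056, 0], [0.03, 0.1, 0, 0, 0, 0, 0], [0.03, 0.125, 0, 0, 0, 0, 0], [0.03, 0.15, 0, 0, 0, 0, 0], [0.03, 0.15, 0, 0, 0, 0, 0], [0.03, 0.15, 0, 0, 0, 0, 0], [0.0125, 0.15, 0, 0, 0, 0, 0], [0, 0.15, 0, 0, 0, 0, 0], [0, 0.125, 0.015, 0, 0, 0, 0], [0, 0.1, 0, 0, 0, 0, 0], [0, 0.05, 0, 0, 0, 0, 0], [0, 0, 0, 0, 0, 0, 0]],
  ],
)

```text
time: 16.32
ee_pos: [0.5668, 0.1191, 0.1976]
ee_rot: [-0.4, -3.112, 0.001]
contact_force: [-0.7, -0.4, -1.6]
grip_width: 0.0297
grasp_force: 30.0
```

Request:
pendant(
  offsets=[
    [[0, 0, 0, 0, 0, 0, 0], [0, 0, 0, 0, 0, 0, 0]],
  ],
)

```text
time: 16.48
ee_pos: [0.5669, 0.1168, 0.1989]
ee_rot: [-0.404, -3.113, 0.0]
contact_force: [-0.2, 0.2, -1.2]
grip_width: 0.0299
grasp_force: 30.0
```

Run:
```python
from h import *
s=bot.read_state(); print(s['ee_pos'],s['ee_rot'],s['grasp_force'])
snap('wrist','w5');snap('scene','s5')
a=cv2.imread('pics/w5.png')[:,120:520]
s_=cv2.resize(cv2.imread('pics/s5.png')[140:260,305:405],(400,480),interpolation=2)
cv2.imwrite('pics/m5.png',np.hstack([a,s_]))
h=np.array([.5674,.1175,0]); c,S=np.cos(YAW),np.sin(YAW); M=np.array([[c,-S,0],[S,c,0],[0,0,1]])
for f in('w5','s5'): print(f,proj(f,[h+M@np.array(p) for p in([0,0,.095],[-.008,.023,.095],[-.008,-.023,.095],[.067,-.08,.095],[-.055,-.08,.095],[-.055,.08,.095])]+[s['ee_pos']+[0,0,v-.0622] for v in(0,.07,.13)]).round(1).tolist())
```

```text
[0.56686371 0.11682797 0.19887408] [-4.03551477e-01 -3.11343505e+00  3.67124264e-04] 29.99738037586212
w5 [[320.0, 223.7], [349.2, 213.9], [290.8, 213.9], [224.8, 300.9], [213.6, 152.9], [426.3, 152.8], [318.8, 238.3], [318.3, 276.5], [317.5, 335.8]]
s5 [[358.3, 220.9], [365.2, 216.6], [348.4, 221.4], [340.3, 246.9], [319.4, 216.3], [376.6, 200.3], [358.7, 207.4], [360.1, 183.3], [361.3, 160.9]]
```

View pics/m5.png

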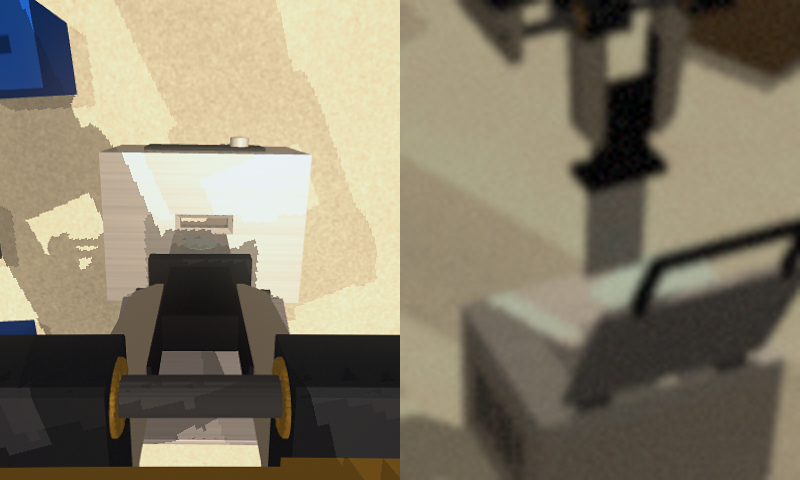

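The wrist view shows the slot mouth's near edge from (296,214) to (353,214), centre about 324.5, and the collar and blade centred at about 320. The slot is therefore about 3 mm further in tool +y. I shift, go down to just above the mouth, and zoom in.

The manual's scale: shifts go in shares of 20 cm and turns go in shares of pi rad. Converting my numbers, 0.01 m is 0.05, 0.008 m is 0.04.

Request:
pendant(
  offsets=[
    [[0, 0.0075, 0.05, 0, 0, 0, 0], [0, 0.0065, 0.05, 0, 0, 0, 0], [0, 0, 0.04, 0, 0, 0, 0], [0, 0, 0, 0, 0, 0, 0], [0, 0, 0, 0, 0, 0, 0], [0, 0, 0, 0, 0, 0, 0]],
  ],
)

```text
time: 17.08
ee_pos: [0.5678, 0.1205, 0.1714]
ee_rot: [-0.402, -3.114, -0.0]
contact_force: [0.3, 0.9, -1.8]
grip_width: 0.0296
grasp_force: 30.0
```

Run:
```python
from h import *
s=bot.read_state(); print(s['ee_pos'],s['ee_rot'])
snap('wrist','w6')
a=cv2.imread('pics/w6.png')[140:300,210:440]
cv2.imwrite('pics/m6.png',cv2.resize(a,(800,556),interpolation=cv2.INTER_CUBIC))
h=np.array([.5674,.1175,0]); c,S=np.cos(YAW),np.sin(YAW); M=np.array([[c,-S,0],[S,c,0],[0,0,1]])
R=Ro.from_rotvec(s['ee_rot']).as_matrix()
T=lambda x,y,z: s['ee_pos']+R@np.array([x,y,.0622-z])
n=['slot-+','slot--','c--','c-+','col--t','col-+t','col--b','bl--','bl-+']
p=[h+M@np.array(p) for p in([-.008,.023,.095],[-.008,-.023,.095],[-.055,-.08,.095],[-.055,.08,.095])]+[T(.012,-.026,.078),T(.012,.026,.078),T(.012,-.026,.07),T(.003,-.018,0.004),T(.003,.018,.004)]
for k,v in zip(n,(proj('w6',p)-[210,140])*800/230): print(k,v.round(0))
```

```text
[0.56778443 0.12048698 0.17142423] [-4.02353936e-01 -3.11418559e+00 -2.92666556e-04]
slot-+ [475. 287.]
slot-- [253. 287.]
c-- [-42.  56.]
c-+ [768.  56.]
col--t [195. 418.]
col-+t [558. 418.]
col--b [202. 400.]
bl-- [286. 333.]
bl-+ [470. 333.]
```

View pics/m6.png

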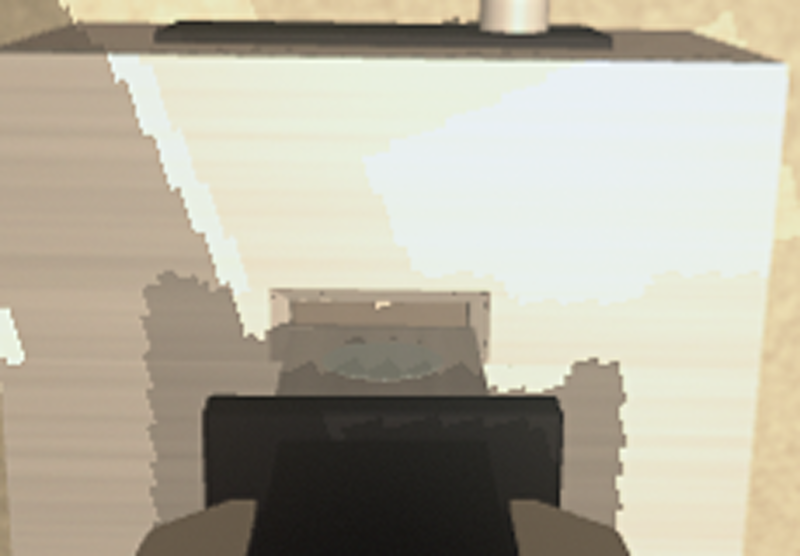

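In the zoom, the slot mouth is centred at (380,291) and the paddle at about 381, so it is laterally aligned. The chamber's front edge is tilted about 0.015 rad and the paddle is about 1.2 mm too far in tool +x. I correct both and descend gently.

In the tool's units: 0.004 m is 0.02, 0.003 m is 0.015, 0.014 rad is 0.0045.

Request:
pendant(
  offsets=[
    [[-0.006, 0, 0, 0, 0, 0.0045, 0], [0, 0, 0, 0, 0, 0, 0], [0, 0, 0.02, 0, 0, 0, 0], [0, 0, 0.02, 0, 0, 0, 0], [0, 0, 0.02, 0, 0, 0, 0], [0, 0, 0.02, 0, 0, 0, 0], [0, 0, 0.015, 0, 0, 0, 0], [0, 0, 0, 0, 0, 0, 0]],
  ],
)

```text
time: 17.8
ee_pos: [0.5686, 0.1202, 0.1513]
ee_rot: [-0.424, -3.11, 0.0]
contact_force: [-0.0, -0.9, -1.8]
grip_width: 0.0301
grasp_force: 30.0
```

Request:
pendant(
  offsets=[
    [[0, 0, 0.01, 0, 0, 0, 0], [0, 0, 0.01, 0, 0, 0, 0], [0, 0, 0.01, 0, 0, 0, 0], [0, 0, 0, 0, 0, 0, 0]],
  ],
)

```text
time: 18.13
ee_pos: [0.5687, 0.1202, 0.1458]
ee_rot: [-0.424, -3.111, -0.0]
contact_force: [-0.5, -1.0, -2.7]
grip_width: 0.0298
grasp_force: 30.0
```

In the tool's units: 0.003 m is 0.015.

Request:
pendant(
  offsets=[
    [[0, 0, 0.015, 0, 0, 0, 0], [0, 0, 0.015, 0, 0, 0, 0], [0, 0, 0.015, 0, 0, 0, 0], [0, 0, 0.015, 0, 0, 0, 0], [0, 0, 0, 0, 0, 0, 0]],
  ],
)

```text
time: 18.55
ee_pos: [0.5686, 0.1202, 0.1334]
ee_rot: [-0.424, -3.11, 0.0]
contact_force: [0.0, -0.1, -0.8]
grip_width: 0.0296
grasp_force: 30.0
```

Request:
pendant(
  offsets=[
    [[0, 0, 0.02, 0, 0, 0, 0], [0, 0, 0.02, 0, 0, 0, 0], [0, 0, 0.02, 0, 0, 0, 0], [0, 0, 0.02, 0, 0, 0, 0], [0, 0, 0.02, 0, 0, 0, 0], [0, 0, 0.015, 0, 0, 0, 0], [0, 0, 0, 0, 0, 0, 0], [0, 0, 0, 0, 0, 0, 0]],
  ],
)

```text
time: 19.22
ee_pos: [0.5688, 0.1202, 0.1111]
ee_rot: [-0.424, -3.111, -0.0]
contact_force: [0.2, 1.2, -1.2]
grip_width: 0.03
grasp_force: 30.0
```

Run:
```python
from h import *
snap('wrist','w7');snap('scene','s7')
s=bot.read_state();R=Ro.from_rotvec(s['ee_rot']).as_matrix()
T=lambda x,y,z: s['ee_pos']+R@np.array([x,y,.0622-z])
o=(proj('w7',[T(.012,-.026,.07),T(.012,.026,.07)])-[210,140])*2
print(s['ee_pos'],o)
a=cv2.resize(cv2.imread('pics/w7.png')[140:340,210:430],(440,400)); b=cv2.resize(cv2.imread('pics/s7.png')[150:260,305:404],(360,400))
print((proj('s7',[T(0,0,.07),T(0,0,.13)])-[305,150])*400/110)
cv2.imwrite('pics/m7.png',np.hstack([a,b]))
```

```text
[0.5689149  0.12023663 0.11151837] [[116.18521759 230.8441921 ]
 [317.40762106 230.91233989]]
[[200.21491137 229.05549005]
 [204.54091588 155.82196853]]
```

Picture allowance is used up, so I check for slip numerically: the collar's dark extents in the wrist image.

Run:
```python
import cv2,numpy as np
for f in('w6','w7'):
    g=cv2.imread('pics/'+f+'.png',0)
    col=g[220:300,320]<60; r=220+np.argmax(col); row=g[r+8]<70
    l=320
    while row[l-1]: l-=1
    q=320
    while row[q+1]: q+=1
    print(f,'collar top row',r,'cols',l,q)
from station import bot
s=bot.read_state(); print(s['time'],s['contact_force'],s['grasp_force'],np.abs(s['joint_velocities']).max())
```

```text
w6 collar top row 254 cols 268 371
w7 collar top row 254 cols 269 370
19.3167 [-0.11970892  0.21025185 -0.85407998] 29.997431337833405 0.003449465160871132
```

The collar is at the same place in the gripper as before (row 254, columns 269 to 370), so nothing slipped. No contact force, arm still: hand in.

```bash
python3 -c "
from station import bot
print(bot.close_job())"
```

```text
the job is handed in; nothing more can be done
None
```

I handed the job in at about 19 s, with the lid open and the paddle still gripped at 30 N, upright, its blade about 46 mm below the slot's mouth by arm readings; the bystanders were never touched, and the hand-in did not report a verdict.

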